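# Shut off the purge gas, then hold the control unit's service flap at its balance point

### The job

Shut off the purge gas first: swing the valve's lever clockwise until it drops into the shut notch, square across the pipe, and leave it there. Then take the service flap of the control unit by its bar handle, lift it without letting it drop, and bring it to its balance point, about ten degrees past upright, where it wants to fall neither shut nor back onto the fittings; keep it still there and finish still holding the handle. Leave the loose things on the bench where they lie.

Things in the scene. Friction and masses are not known exactly. Their poses are not given: they have to be found in the camera images.
- purge_station: fixed gas station: grey base plate 130 x 235 x 12 mm with a regulator (black knob up to 120 mm high, at y +65 mm), a small gauge in front of it and a quarter-turn valve (at y -60 mm); pipe along its y at height 45 mm. Origin on the bench, 12 mm off the plate's centre (plate from y -105 to +130 mm); x points away from the robot at yaw 0
- valve_axis (a point): upright turning axis of the valve's lever, at x 0, y -60 mm of the station, at height 83 mm: the top of a fixed steel plate under the lever, a quarter sector of 40 mm radius with two notches in its rim: open (towards the station's -y, along the pipe; a stamped line beside it) and shut (towards -x, square across the pipe; a stamped ring). Axes as the station's
- valve_lever (a joint): lever angle, rad: 0 = in the open notch (points to the station's -y); grows clockwise seen from above; 1.571 = in the shut notch (points to -x); stops at -0.03 and 1.60. Starts anywhere from open to half shut. About 2 N at the grip moves it, 6 N lifts it out of a notch; it stays where left, and over the last 0.04 rad a sprung pin pulls it into the notch and centres it
- lever_grip (a point): middle of the lever's black sleeve, 85 mm from the axis, 92 mm above the bench. Sleeve 62 mm long (48 to 110 mm from the axis), 20 mm wide, 13 mm thick (heights 86 to 99 mm); within 45 mm of its swing nothing is higher than 55 mm. Axes turn with the lever, which points along -y of this frame
- control_unit: fixed white sheet-metal box 300 (x) x 240 (y) x 125 mm, origin at the centre of its underside, front (fan grille) to -x at yaw 0. The front half of its top is the hinged service flap; the fixed rear half carries fittings and a gauge, up to 65 mm above the top, 70 mm and more behind the flap's hinge
- service_flap (a joint): opening angle, rad: 0 = shut, level; 1.571 = upright; stops at 2.35. Hinge along the unit's y, hardly any friction. Aluminium plate 160 x 236 x 3 mm with a heavy fan (92 x 92 x 38 mm) on its inner face, about 0.8 kg, so it balances past upright, at 1.74 (10 degrees past); below that it falls shut, beyond it falls back. Lifting it from shut takes about 4.5 N at the handle
- flap_hinge (a point): middle of the flap's hinge axis, 12 mm behind the unit's centre and 131 mm above the bench; axes turn with the flap (as the unit's when shut), hinge axis along y
- flap_handle (a point): middle of the flap's bar handle: round steel bar 10 mm thick, 110 mm long, parallel to the hinge, its centre 35 mm off the flap's outer face on a post at each end, 6 mm from the front edge. From the hinge, flap shut: 158 mm towards -x and 32 mm up (163 mm above the bench). The bar can turn between the finger pads as the flap swings up and away from the robot
- handset: teach handset, pale plastic, 190 x 85 x 40 mm, lying flat; leave alone
- spanner: open spanner, 180 mm, lying flat; leave alone
- screwdriver: screwdriver, 200 mm, lying flat; leave alone
- nut: loose hexagon nut, 34 mm across, 14 mm high; leave alone
- tube_union: steel tube union standing on end, 28 mm across, 40 mm high; leave alone
- elbow: white plastic tube elbow, about 50 x 50 x 28 mm; leave alone
- spare_gauge: spare pressure gauge lying face up, 50 mm across, 22 mm high; leave alone

How it is judged:
On the way, in this order (a step that is already met when the one before it is completed fails the run):
1. the valve lever sits in the shut notch and the fingers have let go of it, with the flap still shut (value of joint valve_lever between 1.531 and 1.611 rad and contact force between the fingers and purge_station below 0.3 N and value of joint service_flap below 0.1 rad), for 0.3 s.
2. the flap is held still at its balance point by its handle (value of joint service_flap between 1.65 and 1.83 rad and velocity of joint service_flap between -0.06 and 0.06 rad/s and contact force between the fingers and control_unit above 2 N and distance between the grasp point and flap_handle below 0.06 m), for 0.5 s.
At the end, for the whole second after the job is handed in: The flap stands at its balance point (1.74 +- 0.09 rad, 5 degrees either way), still (under 0.06 rad/s), held with the fingers on its handle (more than 2 N, tool within 60 mm of the handle's middle), and the valve lever is in the shut notch (1.571 +- 0.04 rad) (all of step 2 and value of joint valve_lever between 1.531 and 1.611 rad); the arm keeps its last pose, push and grip.
It fails at once if the flap is opened before the gas is shut off (value of joint service_flap above 0.15 rad and not (value of joint valve_lever between 1.531 and 1.611 rad)).
It fails at once if the flap falls back past its balance point (value of joint service_flap above 2.05 rad).
It fails at once if the flap is let drop (velocity of joint service_flap below -2.5 rad/s).
It fails at once if a loose thing on the bench is displaced (distance of any of handset, spanner, screwdriver, nut, tube_union, elbow, spare_gauge from where it was at the start of the episode above 0.03 m).
It also fails if it takes over 61 s, if anything falls off the work surface, if the arm or the gripper's body presses on something with over 40 N, if the wrist force passes 120 N, or if a joint passes its speed limit or range.

### The arm

A 6-joint arm with a two-finger parallel gripper is mounted at the origin on the work surface. World frame = base frame: x ahead of the robot, y to its left, z up, the work surface at z = 0. Lengths are in m, angles in rad, forces in N, time in s.
With the tool pointing down it reaches from about 0.3 to 0.775 m from the base axis. Payload 14.6 kg.
Tool frame: the origin (TCP) lies at the very end of the fingers, on their centre line; the grasp point (between the pads) lies 19 mm behind it; z points along the fingers, y is the line along which they close (so a half turn about z gives the same grasp; the last joint's range is limited). The gripper opens to 94 mm and grips with 3 to 60 N. Pads are 16 mm wide; open, the fingers measure 119 mm over their backs; the gripper's body (75 mm by 177 mm) begins 78 mm behind the grasp point.
Start: joints at [1.201, 0.3, 1.521, -0, 1.321, -0.067], TCP at [0.164, 0.525, 0.205] pointing down, gripper open.
Joint ranges: [-3.03, 3.03], [-0.79, 2.21], [0.23, 2.52], [-1.04, 4.18], [0, 3.07], [-2.55, 2.55]. Speed limits (rad/s): [2.22, 2.22, 2.57, 3.14, 3.14, 3.14].

### API

Orientations are given as [roll, pitch, yaw] about the fixed x, y, z axes, in that order (R = Rz(yaw) Ry(pitch) Rx(roll)).
In Python, from station import ctrl gives the robot as it stands.
- The arm moves only by the tool move_arm, never from a script. Its argument "increments" is a list of rows, each a list of 7 numbers: the opening, from 0 (shut) to 1 (fully open), then the shift along the tool's x, y, z in units of 50 mm (1.0 is 50 mm), then the turn, a rotation vector about the tool's x, y, z in rad. In form: [[claw, tx, ty, tz, rx, ry, rz], ...]. A call has 1 to 20 rows; each row shifts and turns the commanded pose from where the row before left it, along the tool's axes as they then stand; what a row does not reach is not made up. A row lasts 1/10 s, in which the tool goes at most 50 mm and 8.59 degrees, less where a joint would pass 70% of its speed; a pose out of reach is approached as far as the arm can. A call is refused whole if a number of a shift passes 1 or a number of a turn 0.15, either way. A call with a gripper value outside its range is refused whole. The fingers move at their own pace and stop on an object; "force" is the grip in N (left out, the last holds). Time passes only in rows, so rows that do not move let the fingers close. It gives the time, the measured TCP pose, the force, the opening and the grip force at its end, in the units of the state.
- ctrl.get_obs(): the state, without advancing time (a new reading comes with each control period).
- ctrl.camera(name): name is "scene" or "top" or "wrist"; returns a dict with "color" (384x512x3 uint8, blue, green, red), "K" (3x3 intrinsics, pixels), "pose" (4x4, takes a point from camera to world coordinates); the wrist camera has in their place "tool_from_camera" (4x4, takes a point from camera to tool coordinates, whose origin is the TCP and whose axes are the flange's). Camera axes: x right, y down, z forward; pixel columns grow to the right and rows downward; lengths in m; the calibration is good to about 2 mm. The wrist camera is an equidistant fisheye: a pixel r from the principal point sees the ray r / f radians off the axis. A picture is of the moment at which its call begins: read the wrist's pose just before it. There is no depth.
- ctrl.hand_in(): hands the job in; it is judged then, once.
Trained networks look in a picture, given as the dict that the camera call returned (one of the last four; its "shot" number tells which), for a name from the list of things; names that differ only in an ending like _2 or _b are one class to them, and where a whole thing is asked for, a point or a joint stands for the part that bears it (a point fixed in the world has none). Each returns a list of dicts, best first, with "conf" (0 to 1); they miss things now and then, are a little off and sometimes report something else, mostly with a low value. They report only what shows in the picture. A call takes as long as a camera call.
- ctrl.cut_out(name, picture): "mask" (384x512 bool, what is visible of it) and "centre" ([row, column] in pixels, amid what is visible of it).
The state is a dict: "time_s": time; "qpos": joint angles; "joint_vel": joint speeds; "tau": joint torques, N m; "ee_pos": TCP position; "eef_rot": TCP orientation; "force": force on the tool from outside, world axes, zero at the start; "moment": the same for the moment, N m; "grip_width": finger opening in m; "grip_force": force on a finger pad.
Only numpy, scipy, OpenCV 4.12 (cv2) and the standard library are available. Lean on these libraries where they do the work, as an engineer would, in place of code of your own. Each camera call takes 0.05 s, during which the arm holds its last target. There are 200 camera calls.

## Working session

There is one attempt and no reset: what is moved stays moved. The work goes in short steps, Python scripts to look and compute and a tool call to move; the robot and the scene stay as the last step left them, time stands still between calls to the robot, and variables do not carry over. Pictures are saved under pics/ and viewed, at most 10 in all, crops included, and the job is handed in when it is done.

Besides the shell and the picture viewer there is one more tool, called after "Emit:" in YAML: its name, and indented under it one key for each argument. move_arm: Moves the arm, as the interface text tells. Its arguments: {"type":"object","properties":{"increments":{"type":"array","items":{"type":"array","items":{"type":"number"}}},"force":{"type":"number"}},"required":["increments"]}

```bash
mkdir -p pics; ls; cat > h.py <<'E'
import numpy as np, cv2
from station import ctrl
from scipy.spatial.transform import Rotation as Rot
def ray(pic,rc):
    K,P=pic["K"],pic["pose"]
    d=np.array([(rc[1]-K[0,2])/K[0,0],(rc[0]-K[1,2])/K[1,1],1.])
    return P[:3,3],P[:3,:3]@d
def atz(pic,rc,z):
    o,d=ray(pic,rc); return o+d*(z-o[2])/d[2]
def proj(pic,p):
    P=np.linalg.inv(pic["pose"]); q=P[:3,:3]@np.asarray(p)+P[:3,3]; u=pic["K"]@q; return u[:2]/u[2]
E
python3 - <<'E'
from h import *
o=ctrl.get_obs(); print({k:np.round(v,3) for k,v in o.items()})
for n in ["scene","top"]:
    p=ctrl.camera(n); cv2.imwrite(f"pics/{n}0.png",p["color"]); print(n,np.round(p["pose"],3).tolist(),p["K"][0].tolist())
    for t in ["purge_station","valve_lever","control_unit","service_flap","flap_handle","lever_grip"]:
        try:
            for r in ctrl.cut_out(t,p)[:2]:
                print(t,round(r["conf"],2),np.round(r["centre"],1),r["mask"].sum())
                if n=="top":print(cv2.minAreaRect(np.argwhere(r["mask"])[:,::-1].astype(np.float32)))
        except Exception as e: print(t,e)
print(ctrl.get_obs()["time_s"])
E
```

```text
pics
{'time_s': np.float64(0.0), 'qpos': array([ 1.201,  0.3  ,  1.522, -0.   ,  1.321, -0.067]), 'joint_vel': array([-0.   , -0.001, -0.   , -0.   ,  0.   , -0.   ]), 'tau': array([ 0.0000e+00, -5.3182e+01, -3.5273e+01,  7.1000e-02,  2.4000e-02,
       -0.0000e+00]), 'ee_pos': array([0.164, 0.525, 0.205]), 'eef_rot': array([-3.14 , -0.   ,  2.839]), 'force': array([-0.622,  0.414,  0.668]), 'moment': array([ 0.006, -0.024,  0.003]), 'grip_force': np.float64(0.0), 'grip_width': np.float64(0.094)}
scene [[0.031, 0.617, -0.787, 1.408], [0.999, -0.015, 0.028, -0.074], [0.005, -0.787, -0.617, 0.83], [0.0, 0.0, 0.0, 1.0]] [358.3726245253752, 0.0, 256.05461031448255]
purge_station 0.94 [227.2 392. ] 2938
valve_lever 0.57 [212.  357.4] 245
control_unit 0.95 [228.3 243.8] 8112
service_flap 0.7 [194.7 248.1] 2652
service_flap 0.57 [200.  301.9] 192
flap_handle 0.83 [194.7 248.7] 2714
lever_grip 0.82 [209.7 360.5] 190
lever_grip 0.53 [194.4 182.3] 85
top [[-0.074, -0.972, 0.223, 0.254], [-0.997, 0.073, -0.013, -0.055], [-0.004, -0.223, -0.975, 1.218], [0.0, 0.0, 0.0, 1.0]] [412.927106911013, 0
[... 220 characters left out ...]
185.80767822265625), (43.145545959472656, 7.844644069671631), 11.309932708740234)
valve_lever 0.31 [249.7 120.5] 99
((120.0, 250.5), (9.0, 12.0), 90.0)
control_unit 0.59 [169.3 260.1] 9795
((258.31451416015625, 168.1031951904297), (91.07337951660156, 113.55130004882812), 5.29008150100708)
service_flap 0.81 [190.2 257.2] 5064
((257.1585388183594, 186.5731658935547), (87.4617691040039, 60.95820236206055), 6.34019136428833)
flap_handle 0.94 [187.  255.2] 5084
((256.9626159667969, 186.52947998046875), (88.44745635986328, 61.046424865722656), 6.76617431640625)
lever_grip 0.5 [188.4 136.2] 311
((133.7972869873047, 185.71621704101562), (43.565731048583984, 8.055550575256348), 9.462322235107422)
0.7
```

View pictures.

```bash
python3 - <<'E'
import cv2
a=cv2.imread("pics/top0.png")[110:290,40:340]; cv2.imwrite("pics/topc.png",cv2.resize(a,None,fx=2.66,fy=2.66,interpolation=cv2.INTER_CUBIC))
E
```

```text
(no output)
```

View pics/topc.png

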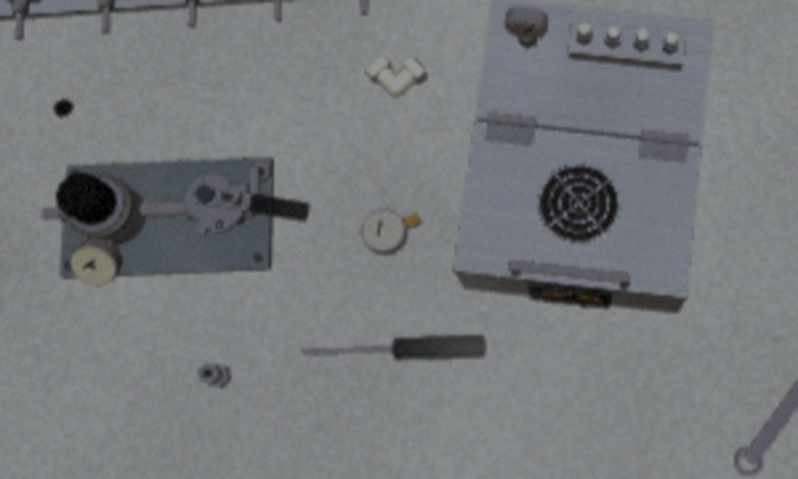

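View pics/scene0.png

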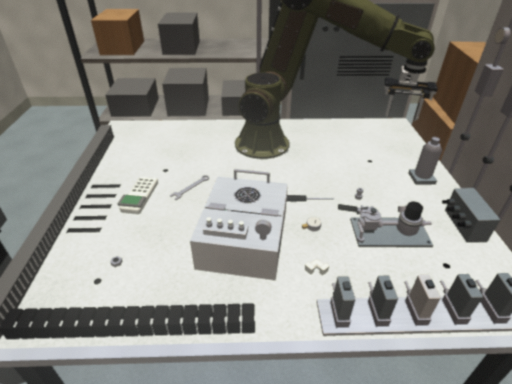

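```bash
python3 - <<'E'
from h import *
p=ctrl.camera("top"); s=ctrl.camera("scene")
f=lambda c,r,z:atz(p,(110+r/2.66-.5,40+c/2.66-.5),z)
R=lambda v:np.round(v,4)
pl=[f(c,r,.012) for c,r in [(68,165),(272,158),(271,269),(63,277)]]
for q in pl:print("plate",R(q))
c=np.mean(pl,0);e=(pl[0]-pl[1]+pl[3]-pl[2]);print("centre",R(c),"yaw",np.degrees(np.arctan2(-e[0],e[1])), [np.linalg.norm(pl[i]-pl[i-1]).round(3) for i in range(4)])
y=np.arctan2(-e[0],e[1]);ey=np.array([-np.sin(y),np.cos(y),0])
o=c-ey*.0125;ax=o-ey*.06;ax[2]=.083;print("axis",R(ax),"mount px",proj(p,ax),proj(s,ax))
sl=[f(252,203.5,.092),f(308,210.5,.092)];print("sleeve",R(sl))
for t in ["lever_grip"]:
  for pic,n in((p,"top"),(s,"scene")):
    for m in ctrl.cut_out(t,pic)[:1]:
        print(t,n,m["conf"],R(atz(pic,m["centre"],.092)))
        (cx,cy),wh,a=cv2.minAreaRect(np.argwhere(m["mask"])[:,::-1].astype(np.float32))
        print(R(atz(pic,(cy,cx),.092)),wh,a)
for n,c,r,z in [("hingeL",478,121,.131),("hingeR",698,145,.131),("flapFL",458,272,.128),("flapFR",686,299,.128),("hbarL",515,266,.163),("hbarR",629,278,.163)]:
    print(n,R(f(c,r,z)))
a=cv2.resize(s["color"][165:250,190:290],None,fx=8,fy=6.9,interpolation=cv2.INTER_CUBIC)[:600,:800]
b=cv2.resize(s["color"][190:250,330:440],None,fx=5,fy=5,interpolation=cv2.INTER_CUBIC)
a=cv2.resize(s["color"][165:215,190:290],None,fx=5.5,fy=5.5,interpolation=cv2.INTER_CUBIC)
w=np.zeros((600,600,3),np.uint8);w[:275,:550]=a;w[290:590,:550]=b;cv2.imwrite("pics/scc.png",w)
E
```

```text
plate [0.6473 0.5075 0.012 ]
plate [0.6382 0.2746 0.012 ]
plate [0.5088 0.2771 0.012 ]
plate [0.517  0.5092 0.012 ]
centre [0.5778 0.3921 0.012 ] yaw -2.137745798689238 [np.float64(0.13), np.float64(0.233), np.float64(0.129), np.float64(0.232)]
axis [0.5751 0.3196 0.083 ] mount px [119.20157567 184.16340002] [371.70308498 213.90312003]
sleeve [[0.564  0.2744 0.092 ]
 [0.552  0.2154 0.092 ]]
lever_grip top 0.55 [0.5638 0.2748 0.092 ]
[0.5646 0.2755 0.092 ] (42.75362777709961, 7.065975189208984) 10.30484676361084
lever_grip scene 0.8 [0.5569 0.2732 0.092 ]
[0.5628 0.2776 0.092 ] (40.3495979309082, 9.188522338867188) 2.8624050617218018
hingeL [0.6243 0.028  0.131 ]
hingeR [ 0.5813 -0.1972  0.131 ]
flapFL [0.4671 0.0569 0.128 ]
flapFR [ 0.4226 -0.1699  0.128 ]
hbarL [ 0.4621 -0.0026  0.163 ]
hbarR [ 0.4419 -0.1128  0.163 ]
```

View pics/scc.png

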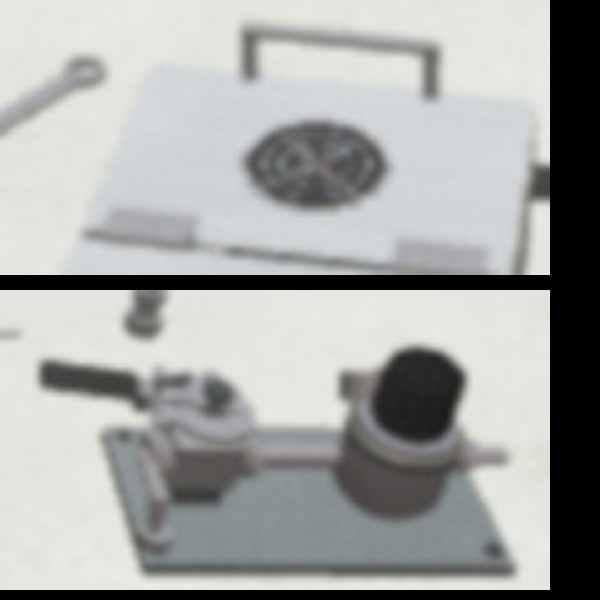

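The plate measures 130 x 233 mm and the handle sits 158 mm from the hinge, both as given. The lever is about 10° off the open notch, with its axis near (0.575, 0.320). I'll move above the sleeve.

Emit:
move_arm:
  increments:
    - [1,-0.576,-0.197,0,0,0,0]
    - [1,-0.576,-0.197,0,0,0,0]
    - [1,-0.576,-0.197,0,0,0,0]
    - [1,-0.576,-0.197,0,0,0,0]
    - [1,-0.576,-0.197,0,0,0,0]
    - [1,-0.576,-0.197,0,0,0,0]
    - [1,-0.576,-0.197,0,0,0,0]
    - [1,-0.576,-0.197,0,0,0,0]
    - [1,-0.576,-0.197,0,0,0,0]
    - [1,-0.576,-0.197,0,0,0,0]
    - [1,-0.576,-0.197,0,0,0,0]
    - [1,-0.576,-0.197,0,0,0,0]
    - [1,-0.576,-0.197,0,0,0,0]
    - [1,-0.576,-0.197,0,0,0,0]
    - [1,-0.576,-0.197,0,0,0,0]
    - [1,-0.576,-0.197,0,0,0,0]
    - [1,0,0,0,0,0,0.15]
    - [1,0,0,0,0,0,0.15]
    - [1,0,0,0,0,0,0.15]
    - [1,0,0,0,0,0,0.15]

```text
time_s: 2.9
ee_pos: [0.5569, 0.2371, 0.2054]
eef_rot: [-3.141, -0.0, 2.232]
force: [0.5, -0.7, -0.3]
grip_width: 0.0939
grip_force: 0.0
```

Emit:
move_arm:
  increments:
    - [1,0,0,0,0,0,0.15]
    - [1,0,0,0,0,0,0.15]
    - [1,0,0,0,0,0,0.15]
    - [1,0,0,0,0,0,0.15]
    - [1,0,0,0,0,0,0.15]
    - [1,0,0,0,0,0,0.14]
    - [1,0,0,0,0,0,0]
    - [1,0,0,0,0,0,0]

```text
time_s: 3.7
ee_pos: [0.5568, 0.2371, 0.2054]
eef_rot: [-3.141, 0.0, 1.353]
force: [0.1, 0.2, 0.6]
grip_width: 0.094
grip_force: 0.0
```

```bash
cat >> h.py <<'E'
def wpoint(pic,o,rc,z):
    T=pic["tool_from_camera"];K=pic["K"]
    v=np.array([(rc[1]-K[0,2])/K[0,0],(rc[0]-K[1,2])/K[1,1]]);th=np.linalg.norm(v)
    d=np.r_[v/th*np.sin(th),np.cos(th)]
    R=Rot.from_euler("xyz",o["eef_rot"]).as_matrix()
    d=R@T[:3,:3]@d;c=np.array(o["ee_pos"])+R@T[:3,3]
    return c+d*(z-c[2])/d[2]
E
python3 - <<'E'
from h import *
o=ctrl.get_obs();print(o["ee_pos"],o["eef_rot"],o["qpos"])
w=ctrl.camera("wrist");cv2.imwrite("pics/w1.png",w["color"]);print(w["tool_from_camera"].round(3).tolist())
for t in["lever_grip","valve_lever"]:
  for m in ctrl.cut_out(t,w)[:2]:
    (cx,cy),wh,a=cv2.minAreaRect(np.argwhere(m["mask"])[:,::-1].astype(np.float32))
    print(t,m["conf"],m["centre"],(cx,cy),wh,a,wpoint(w,o,(cy,cx),.092).round(4))
E
```

```text
[0.55681691 0.23712831 0.20538412] [-3.14147642e+00  8.84886474e-05  1.35309362e+00] [ 3.42096069e-01  4.24050236e-01  1.35330428e+00 -1.35469741e-05
  1.36438362e+00  5.59801556e-01]
[[0.001, -0.962, -0.272, 0.08], [1.0, 0.001, -0.001, -0.0], [0.002, -0.272, 0.962, -0.179], [0.0, 0.0, 0.0, 1.0]]
lever_grip 0.79 [150.7, 256.7] (256.5375061035156, 148.18678283691406) (19.82048225402832, 122.06446838378906) 1.6365771293640137 [0.5642 0.2774 0.092 ]
valve_lever 0.88 [150.5, 258.1] (256.1946105957031, 148.1016845703125) (20.175352096557617, 122.03411102294922) 1.023030161857605 [0.5639 0.2776 0.092 ]
```

View pics/w1.png

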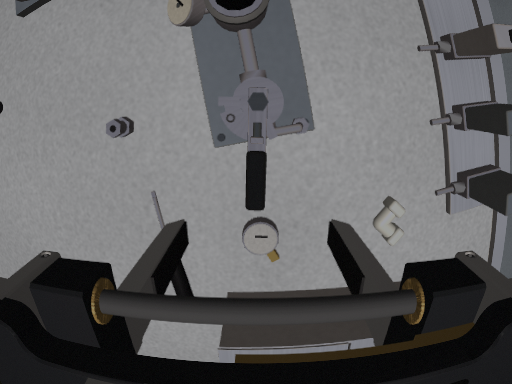

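The lever lies along the tool's x axis, with the sleeve from (255,152) to (255,209) and the pivot nut at (258,100). Next I'll turn those into positions.

```bash
python3 - <<'E'
from h import *
o=ctrl.get_obs();w=ctrl.camera("wrist")
for n,rc,z in[("nut",(100,258),.097),("in",(152,256.5),.096),("out",(209,255.5),.096)]:print(n,wpoint(w,o,rc,z).round(4))
E
```

```text
nut [0.576  0.3234 0.097 ]
in [0.5636 0.2742 0.096 ]
out [0.5498 0.217  0.096 ]
```

Emit:
move_arm:
  increments:
    - [1,0.045,-0.04,0.4,0,0,0.02]
    - [1,0,0,0.5,0,0,0]
    - [1,0,0,0.5,0,0,0]
    - [1,0,0,0.5,0,0,0]
    - [1,0,0,0.4,0,0,0]
    - [1,0,0,0.3,0,0,0]
    - [1,0,0,0,0,0,0]
    - [0,0,0,0,0,0,0]
    - [0,0,0,0,0,0,0]
    - [0,0,0,0,0,0,0]
    - [0,0,0,0,0,0,0]
    - [0,0,0,0,0,0,0]
    - [0,0,0,0,0,0,0]
    - [0,0,0,0,0,0,0]
  force: 12

```text
time_s: 5.3
ee_pos: [0.5554, 0.2398, 0.0755]
eef_rot: [3.142, -0.0, 1.329]
force: [0.4, -0.5, -0.3]
grip_width: 0.0414
grip_force: 0.0
```

Emit:
move_arm:
  increments:
    - [0,0,0,0,0,0,0]
    - [0,0,0,0,0,0,0]
    - [0,0,0,0,0,0,0]
    - [0,0,0,0,0,0,0]
    - [0,0,0,0,0,0,0]
    - [0,0,0,0,0,0,0]

```text
time_s: 5.9
ee_pos: [0.5553, 0.2398, 0.0754]
eef_rot: [-3.142, 0.0, 1.329]
force: [-0.2, -0.6, 0.3]
grip_width: 0.0201
grip_force: 12.0
```

Emit:
move_arm:
  increments:
    - [0,0.0085,-0.17,0,0,0,0.1]
    - [0,0.0085,-0.17,0,0,0,0.1]
    - [0,0.0085,-0.17,0,0,0,0.1]
    - [0,0.0085,-0.17,0,0,0,0.1]
    - [0,0.0085,-0.17,0,0,0,0.1]
    - [0,0,0,0,0,0,0]

```text
time_s: 6.5
ee_pos: [0.5178, 0.2602, 0.0754]
eef_rot: [-3.141, -0.0, 0.828]
force: [-0.5, 0.5, -2.4]
grip_width: 0.0198
grip_force: 12.1
```

Emit:
move_arm:
  increments:
    - [0,0.0085,-0.17,0,0,0,0.1]
    - [0,0.0085,-0.17,0,0,0,0.1]
    - [0,0.0085,-0.17,0,0,0,0.1]
    - [0,0.0085,-0.17,0,0,0,0.1]
    - [0,0.0085,-0.17,0,0,0,0.1]
    - [0,0.0085,-0.17,0,0,0,0.1]
    - [0,0.0085,-0.17,0,0,0,0.1]
    - [0,0.0085,-0.17,0,0,0,0.1]
    - [0,0,0,0,0,0,0]

```text
time_s: 7.4
ee_pos: [0.4911, 0.3206, 0.0754]
eef_rot: [-3.141, -0.001, 0.03]
force: [3.5, 5.2, -2.4]
grip_width: 0.0199
grip_force: 12.1
```

Emit:
move_arm:
  increments:
    - [0,0.005,-0.1,0,0,0,0.06]
    - [0,0,0,0,0,0,0]
    - [0,0,0,0,0,0,0]

```text
time_s: 7.7
ee_pos: [0.4912, 0.3246, 0.0755]
eef_rot: [-3.141, -0.0, -0.027]
force: [3.4, -0.4, -3.4]
grip_width: 0.0199
grip_force: 12.0
```

Emit:
move_arm:
  increments:
    - [1,0,0,0,0,0,0]
    - [1,0,0,0,0,0,0]
    - [1,0,0,0,0,0,0]
    - [1,0,0,0,0,0,0]
    - [1,0,0,-0.3,0,0,0]
    - [1,0,0,-0.6,0,0,0]
    - [1,0,0,-0.6,0,0,0]
    - [1,0,0,-0.6,0,0,0]
    - [1,0,0,-0.6,0,0,0]
    - [1,0,0,0,0,0,0]

```text
time_s: 8.7
ee_pos: [0.4919, 0.3257, 0.216]
eef_rot: [-3.138, -0.007, -0.031]
force: [0.4, 0.9, 0.1]
grip_width: 0.0928
grip_force: 0.0
```

```bash
python3 - <<'E'
from h import *
o=ctrl.get_obs();print(o["ee_pos"],o["eef_rot"],o["qpos"],o["force"])
w=ctrl.camera("wrist");cv2.imwrite("pics/w2.png",w["color"])
for t in["lever_grip","service_flap"]:
  for m in ctrl.cut_out(t,w)[:1]:
    (cx,cy),wh,a=cv2.minAreaRect(np.argwhere(m["mask"])[:,::-1].astype(np.float32))
    print(t,m["conf"],m["centre"],(cx,cy),wh,a,wpoint(w,o,(cy,cx),.092).round(4))
E
```

```text
[0.49194308 0.32570262 0.216033  ] [-3.13753082 -0.00650213 -0.03094332] [5.22724929e-01 3.77344452e-01 1.39323510e+00 3.69424516e-05
 1.36334664e+00 2.12444390e+00] [0.38651708 0.9063403  0.08542219]
lever_grip 0.97 [153.0, 259.2] (259.5, 150.5) (117.0, 19.0) 90.0 [0.5289 0.3234 0.092 ]
```

View pics/w2.png

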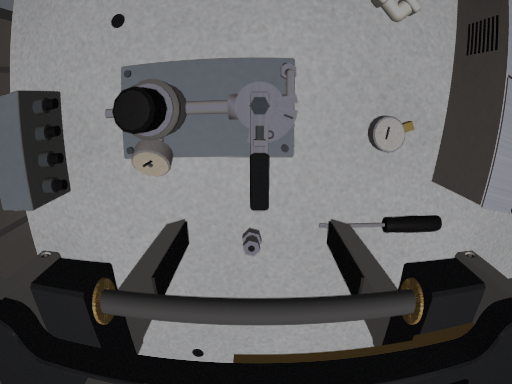

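The lever (nut at (260,105), tip at (260,210)) now lies across the pipe. I'll check the angle numerically.

```bash
python3 - <<'E'
from h import *
o=ctrl.get_obs();w=ctrl.camera("wrist");t=ctrl.camera("top")
P=lambda c,r,z:wpoint(w,o,(r,c),z)
n,a,b=P(260,105,.097),P(260,154,.096),P(259.7,210,.096)
for d in(a-b,n-b):print("lever yaw deg",np.degrees(np.arctan2(d[1],d[0])))
c=[P(*q,.012) for q in[(121.5,66),(294.5,58),(294.5,155.5),(123.5,157.5)]]
for d in(c[0]-c[1],c[3]-c[2]):print("plate",np.degrees(np.arctan2(-d[0],d[1])),np.linalg.norm(d))
for d in(c[1]-c[2],c[0]-c[3]):print("plate",np.degrees(np.arctan2(d[1],d[0])),np.linalg.norm(d))
cv2.imwrite("pics/top1.png",cv2.resize(t["color"][150:230,60:180],None,fx=6,fy=6,interpolation=cv2.INTER_CUBIC))
print(o["time_s"],n)
E
```

```text
lever yaw deg -1.924940805309361
lever yaw deg -1.8082872041309226
plate -1.8900361701292954 0.2279555591041879
plate -1.8358861953886259 0.23198733969107008
plate -1.116651336317713 0.12549327237528687
plate -2.9555081419061935 0.1257228278378848
8.85 [0.57311913 0.32022228 0.097     ]
```

View pics/top1.png

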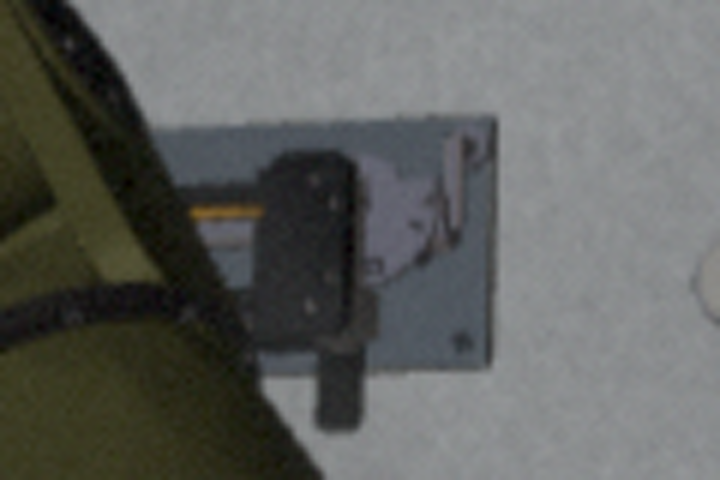

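The lever yaw (−1.9°) matches the plate yaw, so it is in the shut notch. The next move goes over the flap handle.

Emit:
move_arm:
  increments:
    - [1,-0.053,0.698,-0.055,0,0,0]
    - [1,-0.053,0.698,-0.055,0,0,0]
    - [1,-0.053,0.698,-0.055,0,0,0]
    - [1,-0.053,0.698,-0.055,0,0,0]
    - [1,-0.053,0.698,-0.055,0,0,0]
    - [1,-0.053,0.698,-0.055,0,0,0]
    - [1,-0.053,0.698,-0.055,0,0,0]
    - [1,-0.053,0.698,-0.055,0,0,0]
    - [1,-0.053,0.698,-0.055,0,0,0]
    - [1,-0.053,0.698,-0.055,0,0,0]
    - [1,-0.053,0.698,-0.055,0,0,0]
    - [1,0,0,0,0,0,-0.15]
    - [1,0,0,0,0,0,-0.15]
    - [1,0,0,0,0,0,-0.15]
    - [1,0,0,0,0,0,-0.15]
    - [1,0,0,0,0,0,-0.15]
    - [1,0,0,0,0,0,-0.15]
    - [1,0,0,0,0,0,-0.15]
    - [1,0,0,0,0,0,-0.15]
    - [1,0,0,0,0,0,-0.15]

```text
time_s: 10.95
ee_pos: [0.4494, -0.0578, 0.2399]
eef_rot: [-3.14, 0.0, 1.325]
force: [-0.8, -0.7, -0.0]
grip_width: 0.094
grip_force: 0.0
```

Emit:
move_arm:
  increments:
    - [1,0,0,0,0,0,-0.064]
    - [1,0,0,0,0,0,0]
    - [1,0,0,0,0,0,0]

```text
time_s: 11.25
ee_pos: [0.4495, -0.0578, 0.2403]
eef_rot: [-3.141, -0.0, 1.381]
force: [0.1, 0.0, -0.2]
grip_width: 0.0938
grip_force: 0.0
```

```bash
python3 - <<'E'
from h import *
o=ctrl.get_obs();print(o["ee_pos"],o["eef_rot"],o["qpos"],o["force"])
w=ctrl.camera("wrist");cv2.imwrite("pics/w3.png",w["color"])
E
```

```text
[ 0.4495101  -0.05778312  0.24026207] [-3.14064221e+00 -4.44743435e-06  1.38058916e+00] [-2.08683418e-01  5.43100136e-02  1.72786222e+00 -1.34087006e-05
  1.36037078e+00 -1.84734435e-02] [ 0.12598868  0.01442239 -0.16234133]
```

View pics/w3.png

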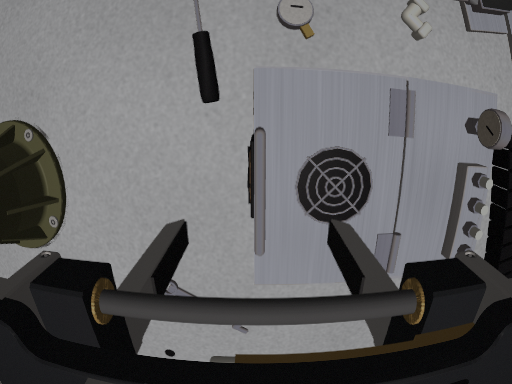

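The bar handle shows from (259,128) to (260,255), almost centred between the fingers. The hinge seam runs from about (408,82) to (393,270).

```bash
python3 - <<'E'
from h import *
o=ctrl.get_obs();w=ctrl.camera("wrist")
P=lambda c,r,z:wpoint(w,o,(r,c),z)
a,b=P(259.5,129,.163),P(260,255,.163);d=a-b
print(a,b,(a+b)/2,np.linalg.norm(d),np.degrees(np.arctan2(-d[0],d[1])))
a,b=P(408,82,.131),P(399,233,.131);d=a-b
print(a,b,np.degrees(np.arctan2(-d[0],d[1])))
y=np.radians(-10.8);ux=np.array([np.cos(y),np.sin(y),0])
print("hinge from handle:",((a)@ux),a@ux-P(260,190,.163)@ux)
print(w["K"])
E
```

```text
[0.46251871 0.00330022 0.163     ] [ 0.44065431 -0.11450382  0.163     ] [ 0.45158651 -0.0556018   0.163     ] 0.11981587354607096 -10.514440560322459
[0.62422809 0.02659844 0.131     ] [ 0.59884538 -0.13929059  0.131     ] -8.699367536518176
hinge from handle: 0.6081872443759362 0.15400892583172243
[[297.31863964   0.         257.44730731]
 [  0.         297.31863964 190.98546911]
 [  0.           0.           1.        ]]
```

Emit:
move_arm:
  increments:
    - [1,0.04,0.035,0.3,0,0,0]
    - [1,0,0,0.5,0,0,0]
    - [1,0,0,0.5,0,0,0]
    - [1,0,0,0.4,0,0,0]
    - [1,0,0,0.22,0,0,0]
    - [1,0,0,0,0,0,0]
    - [0,0,0,0,0,0,0]
    - [0,0,0,0,0,0,0]
    - [0,0,0,0,0,0,0]
    - [0,0,0,0,0,0,0]
    - [0,0,0,0,0,0,0]
    - [0,0,0,0,0,0,0]
    - [0,0,0,0,0,0,0]
    - [0,0,0,0,0,0,0]
    - [0,0,0,0,0,0,0]
    - [0,0,0,0,0,0,0]
    - [0,0,0,0,0,0,0]
    - [0,0,0,0,0,0,0]
    - [0,0,0,0,0,0,0]
    - [0,0,0,0,0,0,0]
  force: 25

```text
time_s: 13.35
ee_pos: [0.4516, -0.0561, 0.1447]
eef_rot: [-3.141, 0.0, 1.383]
force: [-3.8, 0.8, 3.0]
grip_width: 0.0089
grip_force: 25.0
```

```bash
python3 -c "
import numpy as np
f=np.linspace(.2,1.94,31);r=.1612/.05
print([[round(a,3),round(b,3)] for a,b in zip(np.diff(-r*np.cos(f)),-np.diff(r*np.sin(f)))])"
```

```text
[[np.float64(0.042), np.float64(-0.182)], [np.float64(0.053), np.float64(-0.179)], [np.float64(0.063), np.float64(-0.176)], [np.float64(0.073), np.float64(-0.172)], [np.float64(0.083), np.float64(-0.167)], [np.float64(0.093), np.float64(-0.162)], [np.float64(0.102), np.float64(-0.157)], [np.float64(0.111), np.float64(-0.151)], [np.float64(0.119), np.float64(-0.144)], [np.float64(0.128), np.float64(-0.137)], [np.float64(0.135), np.float64(-0.129)], [np.float64(0.143), np.float64(-0.121)], [np.float64(0.149), np.float64(-0.113)], [np.float64(0.156), np.float64(-0.104)], [np.float64(0.161), np.float64(-0.094)], [np.float64(0.167), np.float64(-0.085)], [np.float64(0.171), np.float64(-0.075)], [np.float64(0.175), np.float64(-0.065)], [np.float64(0.179), np.float64(-0.055)], [np.float64(0.182), np.float64(-0.044)], [np.float64(0.184), np.float64(-0.034)], [np.float64(0.186), np.float64(-0.023)], [np.float64(0.187), np.float64(-0.012)], [np.float64(0.187), np.float64(-0.001)], [np.float64(0.187), np.float64(0.009)], [np.float64(0.186), np.float64(0.02)], [np.float64(0.184), np.float64(0.031)], [np.float64(0.182), np.float64(0.042)], [np.float64(0.18), np.float64(0.052)], [np.float64(0.176), np.float64(0.062)]]
```

Emit:
move_arm:
  increments:
    - [0,0,0.04,-0.18,0,0,0]
    - [0,0,0.05,-0.18,0,0,0]
    - [0,0,0.06,-0.18,0,0,0]
    - [0,0,0.07,-0.17,0,0,0]
    - [0,0,0.08,-0.17,0,0,0]
    - [0,0,0,0,0,0,0]

```text
time_s: 13.95
ee_pos: [0.4671, -0.0592, 0.1899]
eef_rot: [3.141, 0.0, 1.383]
force: [-2.9, -0.7, -4.7]
grip_width: 0.0092
grip_force: 25.0
```

Emit:
move_arm:
  increments:
    - [0,0,0.1,-0.16,0,0,0]
    - [0,0,0.11,-0.155,0,0,0]
    - [0,0,0.11,-0.15,0,0,0]
    - [0,0,0.12,-0.145,0,0,0]
    - [0,0,0.13,-0.135,0,0,0]
    - [0,0,0.135,-0.13,0,0,0]
    - [0,0,0.14,-0.12,0,0,0]
    - [0,0,0.15,-0.115,0,0,0]
    - [0,0,0.155,-0.105,0,0,0]
    - [0,0,0.16,-0.095,0,0,0]
    - [0,0,0,0,0,0,0]

```text
time_s: 15.05
ee_pos: [0.5312, -0.0715, 0.2564]
eef_rot: [3.14, 0.0, 1.383]
force: [-12.2, 0.0, 14.5]
grip_width: 0.0087
grip_force: 25.0
```

```bash
python3 - <<'E'
from h import *
s=ctrl.camera("scene");cv2.imwrite("pics/s3.png",cv2.resize(s["color"][120:270,150:350],None,fx=4,fy=4,interpolation=cv2.INTER_CUBIC))
E
```

```text
(no output)
```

View pics/s3.png

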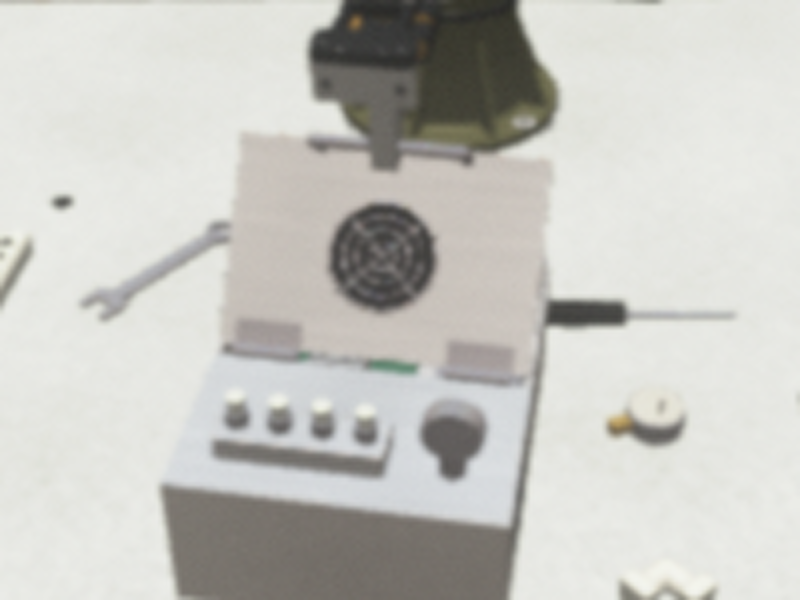

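Emit:
move_arm:
  increments:
    - [0,0,-0.02,-0.04,0,0,0]
    - [0,0,0.167,-0.085,0,0,0]
    - [0,0,0.171,-0.075,0,0,0]
    - [0,0,0.175,-0.065,0,0,0]
    - [0,0,0.179,-0.055,0,0,0]
    - [0,0,0.182,-0.045,0,0,0]
    - [0,0,0,0,0,0,0]

```text
time_s: 15.8
ee_pos: [0.5734, -0.0796, 0.2734]
eef_rot: [3.14, 0.0, 1.383]
force: [-4.9, -1.7, 6.5]
grip_width: 0.0089
grip_force: 25.0
```

Emit:
move_arm:
  increments:
    - [0,0,0.184,-0.045,0,0,0]
    - [0,0,0.186,-0.025,0,0,0]
    - [0,0,0.187,-0.012,0,0,0]
    - [0,0,0.187,0,0,0,0]
    - [0,0,0.187,0.01,0,0,0]
    - [0,0,0.186,0.02,0,0,0]
    - [0,0,0,0,0,0,0]

```text
time_s: 16.5
ee_pos: [0.6283, -0.09, 0.2752]
eef_rot: [3.141, 0.0, 1.383]
force: [-1.3, -2.6, 2.4]
grip_width: 0.0089
grip_force: 25.0
```

```bash
python3 - <<'E'
from h import *
o=ctrl.get_obs();p=np.array(o["ee_pos"])+[0,0,.019];d=p-[.4516,-.0561,.1637]
y=np.radians(-10.7);u=d[0]*np.cos(y)+d[1]*np.sin(y);v=d[2]
print(u,v,"theta",np.arctan2(v+.032,.158-u)-.2,np.hypot(v+.032,.158-u),o["force"])
E
```

```text
0.17991180942973173 0.13048786640854165 theta 1.504839674738323 0.1639586354007771 [-1.29606294 -2.55008374  2.35345217]
```

Emit:
move_arm:
  increments:
    - [0,0,0.18,0.03,0,0,0]
    - [0,0,0.18,0.04,0,0,0]
    - [0,0,0.16,0.05,0,0,0]
    - [0,0,0.12,0.04,0,0,0]
    - [0,0,0.09,0.03,0,0,0]
    - [0,0,0,0,0,0,0]
    - [0,0,0,0,0,0,0]
    - [0,0,0,0,0,0,0]
    - [0,0,0,0,0,0,0]
    - [0,0,0,0,0,0,0]
    - [0,0,0,0,0,0,0]
    - [0,0,0,0,0,0,0]

```text
time_s: 17.7
ee_pos: [0.6637, -0.0967, 0.2653]
eef_rot: [3.142, 0.0, 1.383]
force: [0.1, -5.9, 1.5]
grip_width: 0.0088
grip_force: 25.0
```

```bash
python3 - <<'E'
from h import *
o=ctrl.get_obs();p=np.array(o["ee_pos"])+[0,0,.019];d=p-[.4516,-.0561,.1637]
y=np.radians(-10.7);u=d[0]*np.cos(y)+d[1]*np.sin(y);v=d[2]
print(u,v,"theta",np.arctan2(v+.032,.158-u)-.2,np.hypot(v+.032,.158-u),o["force"],o["joint_vel"])
s=ctrl.camera("scene");cv2.imwrite("pics/s4.png",cv2.resize(s["color"][100:250,150:350],None,fx=4,fy=4,interpolation=cv2.INTER_CUBIC))
# expected flap top corners in scene for several theta
h=np.array([.6035,-.0855,.131]);ux=np.array([np.cos(y),np.sin(y),0]);uy=np.array([-np.sin(y),np.cos(y),0])
for th in(1.6,1.74,1.88):
    e=-ux*np.cos(th)+np.array([0,0,np.sin(th)]); 
    n=np.array([0,0,np.cos(th)])+ux*np.sin(th)
    print(th,[((proj(s,h+.164*e+k*uy)-[150,100])*4).round(0).tolist() for k in(-.118,.118)], "bar",[((proj(s,h+.158*e-n*(-.032)*-1+k*uy)-[150,100])*4).round(0).tolist() for k in(-.055,.055)])
E
```

```text
0.2159691919626155 0.12059298167151311 theta 1.7338509019988064 0.16323310103101424 [ 0.07299356 -5.87483379  1.49242202] [9.91744162e-04 7.50409873e-04 4.23600209e-04 7.61071044e-04
 2.77149936e-04 6.09564976e-05]
1.6 [[193.0, 245.0], [540.0, 277.0]] bar [[295.0, 234.0], [452.0, 249.0]]
1.74 [[184.0, 267.0], [537.0, 300.0]] bar [[287.0, 249.0], [448.0, 264.0]]
1.88 [[175.0, 292.0], [533.0, 327.0]] bar [[280.0, 269.0], [443.0, 284.0]]
```

View pics/s4.png

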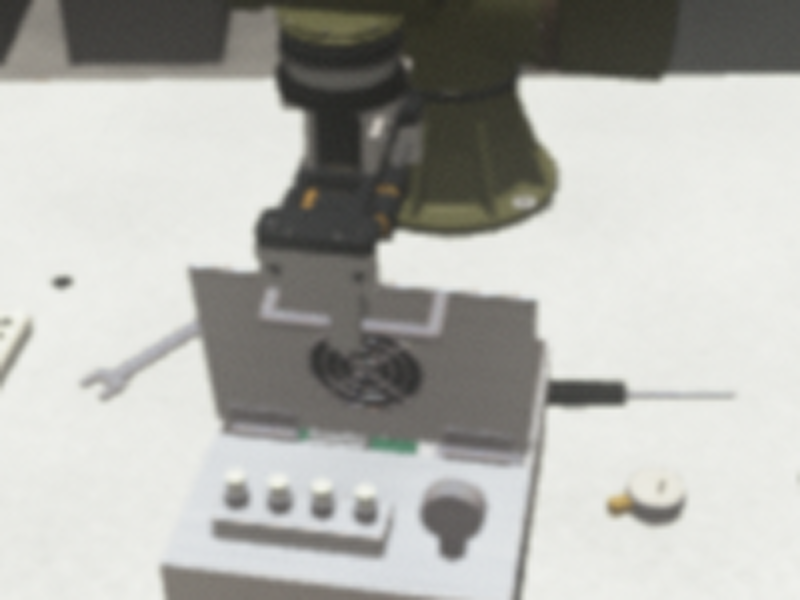

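The flap's top corners are at about (190,268) and (537,300). My prediction for 1.74 rad was (184,267) and (537,300), and the tangential force is near zero. The flap is balanced and held, so I'm handing in.

```bash
python3 -c "
from h import *
print(ctrl.hand_in())"
```

```text
the job is handed in; nothing more can be done
None
```

The job is handed in: the valve lever measured square in its shut notch, and the flap is held still by its handle at about 1.73 rad (target 1.74). No loose things were touched, and no pass or fail verdict was returned.

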